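Nudge a belt-hole template onto its locating pins and swing the hold-down over it

TASK

The aluminium belt-hole template has been laid askew on its black jig and sits cocked on top of the two locating pins, too near the robot. Without picking it up, nudge it sideways and away from the robot until both its locating holes drop over the pins and it lies flush on the base. Then push the red-posted swivel hold-down right round over the plate, up to its stop, so that it points to the robot's side of the jig and keeps the plate down; leave the tools and supplies around the jig where they stand.

Things in the scene. Friction and masses are not known exactly. Their poses are not given: they have to be found in the camera images.
- jig: Black base plate screwed to the bench (cannot move), 180 (x) by 230 (y) by 14 high, a green strip along its flat top. Origin: centre of its underside; x points away from the robot side, y left, z up; turned up to 0.3 rad. Seated, the template's origin is at (-8, 0, 14) in this frame, axes parallel, and the pins stand 4 above its top.
- template: Loose aluminium plate, 100 (x) by 150 (y) by 6, about 0.22 kg, a row of five 6 mm holes in it. Origin: centre of its underside; x away from the robot side, y left. Starts 14 to 27 mm too near the robot side, up to 15 mm left or right, turned up to 0.1 rad on the jig: far part on the pin tops, near edge on the base, sloping by about 0.12 rad. Slides under 1 to 3 N on an edge.
- pin_left (a point): Foot of the left pin, on the base's top face, at (4, 55, 14) in the jig's frame. Fixed upright steel pin 10 across, 10 high, the uppermost 3.5 tapering to 4.4 across.
- pin_right (a point): Foot of the right pin, the same, at (4, -55, 14) in the jig's frame.
- hole_left (a point): Centre, at the underside, of the template's locating slot, at (12, 55) in its frame: 12 along x by 18 along y, right through. Belongs over the left pin. The plate falls over a pin by its own weight when hole and pin meet; if it catches half way, a press of 5 to 10 N on its top near the pin seats it.
- hole_right (a point): Centre, at the underside, of the template's round 12 mm locating hole, at (12, -55) in its frame. Belongs over the right pin.
- swivel (a joint): Flat steel arm 14 wide, reaching 52 from its pivot, turns level about (58, 0) in the jig's frame; underside 22.5 and top 28.5 above the bench: passes over the seated plate, strikes an unseated one. Rad, counter-clockwise from above: 0 = points along the jig's +y, 1.57 = along -x over the plate, at its stop. Starts at -0.5 to 0. Stays where left; about 1 N at the post turns it.
- swivel_post (a point): Top centre of the red upright post on the swivel arm, 38 from the pivot axis, 11 across, its top 47 above the bench (18.5 above the arm): the place to push the arm.
- mallet: maul lying on its side right of the jig, white nylon head 49 mm thick (towards the back), ash handle towards the robot, 208 long (origin: centre of its underside). Loose; leave alone.
- iron: dark steel pricking iron, 96 long, 12 wide, 9 high, lying right of the maul (origin: centre of its underside). Loose; leave alone.
- rivet_tin: round red tin, 56 across, 35 high, behind the jig at its left (origin: centre of its underside). Loose; leave alone.
- beeswax: yellow beeswax puck, 39 across, 13 high, behind the jig at its right (origin: centre of its underside). Loose; leave alone.
- spool: spool of navy thread standing upright, 32 across, 42 high, close behind the jig (origin: centre of its underside). Loose; leave alone.
- dye_bottle: small brown dye bottle with a black cap, 34 across, 78 high, near the jig's front right corner (origin: centre of its underside). Loose; leave alone.

How it is judged:
On the way, in this order (a step that is already met when the one before it is completed fails the run):
1. the template has dropped over both pins and lies flush on the base (z of template in the frame of jig between 0.011 and 0.0158 m and angle between template's own z axis and vertical below 0.025 rad and horizontal distance between hole_right and pin_right below 0.0025 m and horizontal distance between hole_left and pin_left below 0.0035 m), for 0.2 s.
2. the swivel hold-down is swung over the template (value of joint swivel above 1.35 rad), for 0.2 s.
At the end, for the whole second after the job is handed in: The template lies flat on the base (within 1.8 mm of its top face and 0.025 rad of level) with its round hole within 2.5 mm of the right pin's axis and its slot centre within 3.5 mm of the left pin's; the swivel is at 1.35 rad or more, over the plate; both at rest (all of step 1 and value of joint swivel above 1.35 rad and linear speed of template below 0.01 m/s and velocity of joint swivel below 0.05 rad/s); the robot touches nothing.
It fails at once if the template is lifted off or carried (its middle more than 21 mm above the base) (z of template in the frame of jig above 0.035 m).
It fails at once if a tool or supply beside or behind the jig is shifted by more than 15 mm (distance of any of mallet, iron, rivet_tin, beeswax, spool, dye_bottle from where it was at the start of the episode above 0.015 m).
It also fails if it takes over 64 s, if anything falls off the work surface, if the arm or the gripper's body presses on something with over 40 N, if the wrist force passes 120 N, or if a joint passes its speed limit or range.

ROBOT

A 7-joint arm with a two-finger parallel gripper is mounted at the origin on a cart in front of the work surface, level with it; the furniture and walls round the work are solid. World frame = base frame: x ahead of the robot, y to its left, z up, the work surface at z = 0. Lengths are in m, angles in rad, forces in N, time in s.
With the tool pointing down it reaches from about 0.35 to 0.9 m from the base axis. Payload 8.1 kg.
Tool frame: the origin (TCP) lies at the very end of the fingers, on their centre line; the grasp point (between the pads) lies 19 mm behind it (arm.tcp_to_grasp is the z of the grasp point in the tool frame, in m); z points along the fingers, y is the line along which they close (so a half turn about z gives the same grasp; the last joint's range is limited). The gripper opens to 92 mm and grips with 3 to 60 N. Pads are 19 mm wide; open, the fingers measure 130 mm over their backs; the gripper's body (75 mm by 190 mm) begins 47 mm behind the grasp point.
Start: joints at [1.236, 0.434, 0.025, 1.573, -0.012, 1.134, -0.075], TCP at [0.144, -0.608, 0.227] pointing down, gripper open.
Joint ranges: [-2.62, 2.62], [-0.44, 2.09], [-1.27, 1.32], [0.08, 2.57], [-1.32, 4.46], [0.12, 2], [-2.74, 2.74]. Speed limits (rad/s): [2.22, 2.22, 3.01, 3.01, 3.14, 3.14, 3.14].

INTERFACE

Orientations are given as a rotation vector (axis times angle).
In Python, from cell import readout, vision, sign_off, arm gives the robot as it stands. The module is installed in compiled form; this text tells all that it offers.
- The arm moves only by the shell command python3 -m creep 'ROWS' [FORCE]. ROWS is JSON, a list of rows, each a list of 5 numbers: the shift along the tool's x, y, z in units of 4 cm (1.0 is 4 cm), then the turn about the tool's z in units of 4 degrees (1.0 is 4 degrees), then the opening, from 0 (shut) to 1 (fully open). A call has 1 to 12 rows; each row shifts and turns the commanded pose from where the row before left it, along the tool's axes as they then stand; what a row does not reach is not made up. A row lasts 1/8 s, in which the tool goes at most 62.5 mm and 10.7 degrees, less where a joint would pass 70% of its speed; a pose out of reach is approached as far as the arm can. A call with a number of a shift or a turn outside -1 to 1 is refused whole. A call with a gripper value outside its range is refused whole. The fingers move at their own pace and stop on an object; FORCE is the grip in N (left out, the last holds). Time passes only in rows, so rows that do not move let the fingers close. It gives the time, the measured TCP pose, the force, the opening and the grip force at its end, in the units of the state.
- readout.observe(): the state, without advancing time (a new reading comes with each control period).
- vision.get_image(name): name is "side" or "top"; returns a dict with "pixels" (420x560x3 uint8, blue, green, red), "z_map" (420x560 float32, m along the optical axis (not along the pixel's ray), 0 where there is no reading), "camera_matrix" (3x3 intrinsics, pixels), "k1" (the pictures are not rectified: a ray, as slopes to the right and down, at radius r is drawn at 1 + k1 r^2 times it, then the intrinsics apply), "position" and "rotation" of the camera in the world. Camera axes: x right, y up, looking along -z (the intrinsics and any distortion apply to the point x, -y, -z); pixel columns grow to the right and rows downward; lengths in m; the calibration is good to about 2 mm. A picture is of the moment at which its call begins.
- sign_off(): hands the job in; it is judged then, once.
The state is a dict: "clock": time; "joints": joint angles; "dq": joint speeds; "joint_efforts": joint torques, N m; "position": TCP position; "ee_rot": TCP orientation; "force": force on the tool from outside, world axes, zero at the start; "ft_torque": the same for the moment, N m; "width": opening from 0.0 (shut) to 1.0 (fully open); "gripper_force": force on a finger pad.
Only numpy, scipy, OpenCV 4.12 (cv2) and the standard library are available. Lean on these libraries where they do the work, as an engineer would, in place of code of your own. Each camera call takes 0.05 s, during which the arm holds its last target. There are 200 camera calls.

## Working session

There is one attempt and no reset: what is moved stays moved. The work goes in short steps, Python scripts to look and compute and a shell command to move; the robot and the scene stay as the last step left them, time stands still between calls to the robot, and variables do not carry over. Pictures are saved under pics/ and viewed, at most 10 in all, crops included, and the job is handed in when it is done.

```bash
mkdir -p pics
cat > h.py <<'E'
import numpy as np, cv2
from cell import readout, vision, sign_off, arm
def rays(im,uv):
    K=im["camera_matrix"]; k1=im["k1"]; uv=np.atleast_2d(np.array(uv,float))
    d=cv2.undistortPoints(uv.reshape(-1,1,2),np.array(K,float),np.array([k1,0,0,0,0.])).reshape(-1,2)
    c=np.c_[d[:,0],-d[:,1],-np.ones(len(d))]
    return np.array(im["position"]), c@np.array(im["rotation"]).T
def onplane(im,uv,z):
    p,r=rays(im,uv); return p+r*((z-p[2])/r[:,2])[:,None]
def cloud(im):
    h,w=im["z_map"].shape; v,u=np.mgrid[:h,:w]
    p,r=rays(im,np.c_[u.ravel(),v.ravel()]); P=p+r*im["z_map"].reshape(-1,1)
    P[im["z_map"].ravel()==0]=np.nan
    return P.reshape(h,w,3)
def comps(m,minA=20):
    n,l,s,c=cv2.connectedComponentsWithStats(m.astype(np.uint8))
    return [(c[i],s[i],l==i) for i in range(1,n) if s[i][4]>=minA]
E
python3 - <<'E'
from h import *
for n in ("top","side"):
    im=vision.get_image(n); cv2.imwrite(f"pics/{n}0.png",im["pixels"]); np.save(f"{n}0.npy",im,allow_pickle=True)
    print(n,im["position"],im["rotation"],im["camera_matrix"],im["k1"])
o=readout.observe(); print(o); print(arm.tcp_to_grasp)
E
```

```text
top [ 0.49963328 -0.07008716  1.05060667] [ 0.02887226 -0.050516   -1.55157623] [[533.89179254   0.         280.80328094]
 [  0.         533.89179254 210.9731122 ]
 [  0.           0.           1.        ]] -0.073211758588933
side [ 0.4138786 -1.0100437  0.4886365] [ 1.15685639 -0.07906217 -0.17340912] [[484.37513999   0.         278.89802484]
 [  0.         484.37513999 210.41756932]
 [  0.           0.           1.        ]] -0.08096328982552335
{'clock': 0.1, 'joints': array([ 1.23638626,  0.43517295,  0.02496043,  1.57399963, -0.01159619,
        1.13397381, -0.07510825]), 'dq': array([ 1.15917062e-03, -1.12110085e-03,  6.95393581e-04, -2.40522563e-03,
       -5.59786163e-05, -1.78510256e-03, -4.97703484e-04]), 'joint_efforts': array([ 3.46444882e-03, -6.69132400e+01,  9.88377593e-01, -3.15150797e+01,
       -6.05705101e-02,  3.74820444e-02,  4.49551283e-05]), 'position': array([ 0.14343955, -0.60785675,  0.22601359]), 'ee_rot': array([-3.11915601e+00, -3.63052315e-01,  4.52616875e-04]), 'force': array([-0.02997556, -0.27083967, -0.82132607]), 'ft_torque': array([ 0.02999541, -0.03260641, -0.04097376]), 'gripper_force': 0.0, 'width': 1.0006235504279426}
-0.0188
```

View pics/top0.png

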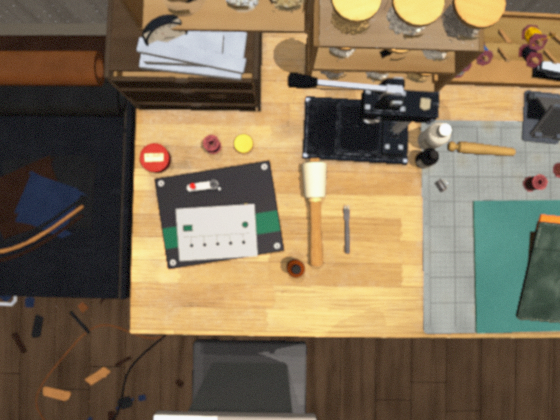

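View pics/side0.png

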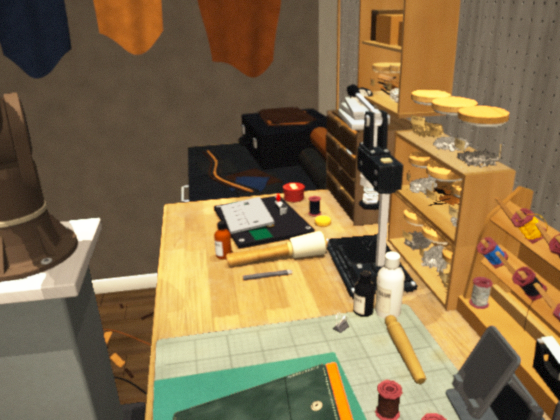

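The top view shows the jig around (220,213), the white plate around (217,232), the swivel post at (192,187) with its pivot near (214,185), the spool at (211,144) and the bottle at (296,268). The rotations are rotation vectors.

```bash
sed -i 's/c@np.array(im\["rotation"\]).T/c@cv2.Rodrigues(np.array(im["rotation"]))[0].T/' h.py
cat > meas.py <<'E'
from h import *
import sys
im=vision.get_image("top") if len(sys.argv)>1 else np.load("top0.npy",allow_pickle=True).item()
tag=sys.argv[1] if len(sys.argv)>1 else "0"
px=im["pixels"]; hsv=cv2.cvtColor(px,cv2.COLOR_BGR2HSV); C=cloud(im)
H,S,V=[hsv[...,i].astype(int) for i in range(3)]
roi=np.zeros(H.shape,bool); roi[155:275,145:292]=1
wood=(H<28)&(S>60)&(V>110)
jm=cv2.morphologyEx((roi&(((V<80)&(S<120)) | ((H>50)&(H<95)&(S>80)))).astype(np.uint8),cv2.MORPH_CLOSE,np.ones((3,3)))
big=max(comps(jm|0),key=lambda c:c[1][4])[2]
cn=max(cv2.findContours(big.astype(np.uint8),0,2)[0],key=cv2.contourArea).reshape(-1,2)
hull=cv2.convexHull(cn).reshape(-1,2)
P=onplane(im,hull,.014)[:,:2]
r=cv2.minAreaRect((P*1000).astype(np.float32)); print("jig rect",r, "depth z", np.nanmedian(C[big][:,2]))
wm=roi&(V>120)&(S<60)
pl=max(comps(wm),key=lambda c:c[1][4])[2]
cn=max(cv2.findContours(pl.astype(np.uint8),0,2)[0],key=cv2.contourArea).reshape(-1,2)
Q=C[pl]; Q=Q[~np.isnan(Q).any(1)]; A=np.c_[Q[:,:2],np.ones(len(Q))]; co=np.linalg.lstsq(A,Q[:,2],rcond=None)[0]
print("plate plane",co,"resid",np.std(A@co-Q[:,2]), "z rng",np.percentile(Q[:,2],[2,50,98]))
P=onplane(im,cv2.convexHull(cn).reshape(-1,2),.024)[:,:2]
print("plate rect",cv2.minAreaRect((P*1000).astype(np.float32)))
red=((H<10)|(H>170))&(S>120)&(V>70)
post=red&roi; post[:,240:]=0; post[:175]=0
for c,s,m in comps(post,5): print("post",c,s,onplane(im,c,.047), np.nanmax(C[m][:,2]))
for c,s,m in comps(wm&~pl,3): print("white",c,s[4],onplane(im,c,.016))
print("red others",[(c.round(),s[4],onplane(im,c,.04).round(3)) for c,s,m in comps(red&(np.indices(H.shape)[0]<280)&(np.indices(H.shape)[0]>130)&(np.indices(H.shape)[1]<310),20)])
cv2.imwrite(f"pics/crop{tag}.png",cv2.resize(px[125:285,140:340],None,fx=4,fy=4,interpolation=cv2.INTER_CUBIC)[:600,:800])
E
python3 meas.py
```

```text
jig rect ((544.0067749023438, 37.047706604003906), (174.53919982910156, 224.75494384765625), 10.280126571655273) depth z 0.014038916378766086
plate plane [ 0.11026162  0.0158521  -0.0316518 ] resid 0.0034855650252507905 z rng [0.01282074 0.0255327  0.03299611]
plate rect ((509.0890808105469, 39.57761764526367), (103.36663818359375, 154.12644958496094), 4.918281555175781)
post [192.10344828 185.        ] [190 182   5   7  29] [[0.59650751 0.08475888 0.047     ]] 0.05113825215670942
white [153.27058824 157.90588235] 85 [[0.65123003 0.16711449 0.016     ]]
white [264.         166.24390244] 41 [[ 0.63888586 -0.04953786  0.016     ]]
white [160.68421053 182.81578947] 38 [[0.60263549 0.15098478 0.016     ]]
white [202.23589744 186.16923077] 195 [[0.5975881  0.06974877 0.016     ]]
white [215.8 181.9] 10 [[0.60642227 0.04357163 0.016     ]]
white [276.6744186 245.1627907] 43 [[ 0.48586655 -0.07713409  0.016     ]]
white [172.5 262. ] 40 [[0.44948866 0.12358411 0.016     ]]
red others [(array([212., 144.]), np.int32(252), array([[0.677, 0.051, 0.04 ]])), (array([155., 158.]), np.int32(539), array([[0.648, 0.158, 0.04 ]])), (array([192., 185.]), np.int32(29), array([[0.597, 0.086, 0.04 ]]))]
```

View pics/crop0.png

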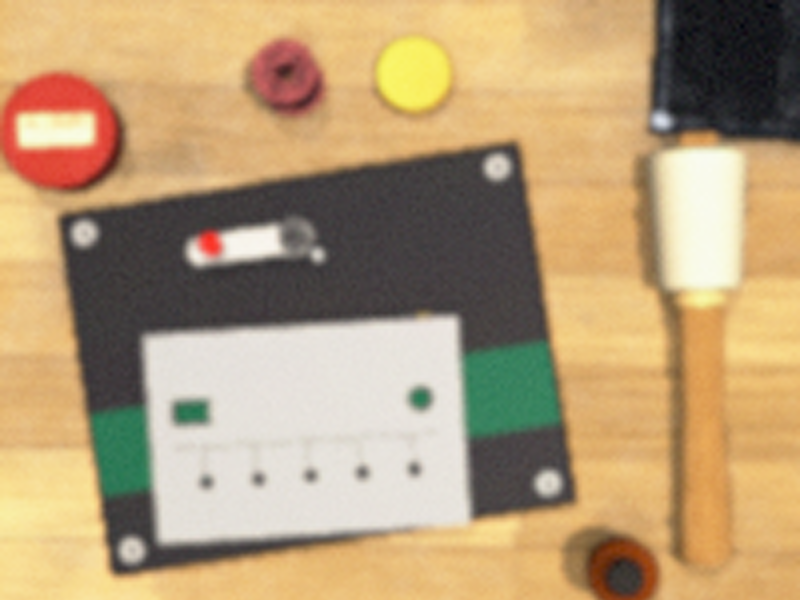

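The crop shows the jig's four screws, the plate with its slot at crop (191,412) and round hole at (420,398), and the red post at (210,243). The bottle is at (622,570). I'll square the plate by pushing its near edge with both open fingers, with the tool aligned to the jig.

```bash
cat > j.py <<'E'
from h import *
J0=np.array([.5442,.0370]); YAW=.179
c,s=np.cos(YAW),np.sin(YAW); RJ=np.array([[c,-s],[s,c]])
toj=lambda p:((np.atleast_2d(p)[:,:2]-J0)@RJ*1000).round(1)
def go(x,y,z,yaw=YAW):
    "target TCP in jig frame mm (z world mm), tool x at world yaw; prints totals in units after turning first"
    o=readout.observe(); R=cv2.Rodrigues(o["ee_rot"])[0]; cur=np.arctan2(R[1,0],R[0,0])
    t=J0+RJ@np.array([x,y])/1000; d=np.r_[t,z/1000]-o["position"]
    cy,sy=np.cos(yaw),np.sin(yaw)
    print("t",o["clock"],"jig pos",toj(o["position"]),"z",o["position"][2].round(4),"F",o["force"].round(1),"tool z",R[:,2].round(3))
    print("turn",np.round(-np.degrees(yaw-cur)/4,2),"shift units x,y,z",np.round([(cy*d[0]+sy*d[1])/.04,-(-sy*d[0]+cy*d[1])/.04,-d[2]/.04],2))
E
python3 - <<'E'
from j import *
im=np.load("top0.npy",allow_pickle=True).item()
print("bottle",toj(onplane(im,[295.5,267.5],.078)))
h=np.array([[191,412],[420,398]])/4+[140-.4,125-.4]
print("holes",toj(onplane(im,h,.027)),"pivot",toj(onplane(im,[140+295/4,125+237/4],.028)),"post",toj([.5965,.0848]),"spool",toj([.677,.051]))
go(-112,4,60)
E
```

```text
bottle [[-122.3 -128.9]]
holes [[-17.1  61.8]
 [-28.  -47.6]] pivot [[57.1 -1.1]] post [[60.  37.7]] spool [[133.2  -9.9]]
t 0.1 jig pos [[-509.2 -563.2]] z 0.226 F [-0.  -0.3 -0.8] tool z [-0.     0.001 -1.   ]
turn 0.76 shift units x,y,z [  9.93 -14.18   4.15]
```

```bash
python3 -m creep '[[0,0,0,0.76,1],[0.66,-0.945,0,0,1],[0.66,-0.945,0,0,1],[0.66,-0.945,0,0,1],[0.66,-0.945,0,0,1],[0.66,-0.945,0,0,1],[0.66,-0.945,0,0,1],[0.66,-0.945,0,0,1],[0.66,-0.945,0,0,1],[0.66,-0.945,0,0,1],[0.66,-0.945,0,0,1],[0.66,-0.945,0,0,1]]' && python3 -m creep '[[0.66,-0.945,0,0,1],[0.66,-0.945,0,0,1],[0.66,-0.945,0,0,1],[0,0,0.9,0,1],[0,0,0.9,0,1],[0,0,0.9,0,1],[0,0,0.9,0,1],[0,0,0,0,1],[0,0,0,0,1]]'; python3 -c "
from j import *
go(-112,4,16.5)"
```

```text
clock: 1.6
position: [0.3557, -0.1461, 0.2267]
ee_rot: [3.129, 0.28, -0.0]
force: [0.5, -0.4, 1.3]
width: 1.005
gripper_force: 0.0
clock: 2.72
position: [0.4137, -0.0217, 0.0836]
ee_rot: [3.129, 0.28, 0.001]
force: [0.2, 0.4, 0.5]
width: 0.999
gripper_force: 0.0
t 2.725 jig pos [[-138.9  -34.6]] z 0.0836 F [0.2 0.4 0.5] tool z [ 0.001  0.    -1.   ]
turn -0.0 shift units x,y,z [ 0.67 -0.96  1.68]
```

```bash
python3 -m creep '[[0,-0.48,0,0,1],[0,-0.48,0,0,1],[0.67,0,0,0,1],[0,0,0.8,0,1],[0,0,0.6,0,1],[0,0,0.28,0,1],[0,0,0,0,1],[0,0,0,0,1]]'; python3 -c "
from j import *
go(-80,4,16.5)"
```

```text
clock: 3.72
position: [0.4336, 0.0208, 0.0165]
ee_rot: [3.129, 0.28, 0.003]
force: [-0.1, -0.5, 0.6]
width: 0.997
gripper_force: 0.0
t 3.725 jig pos [[-111.8    3.7]] z 0.0165 F [-0.1 -0.5  0.6] tool z [ 0.002  0.    -1.   ]
turn -0.01 shift units x,y,z [ 0.79 -0.01  0.  ]
```

```bash
python3 -m creep '[[0.1,0,0,0,1],[0.1,0,0,0,1],[0.1,0,0,0,1],[0.1,0,0,0,1],[0.1,0,0,0,1],[0.1,0,0,0,1],[0.1,0,0,0,1],[0.1,0,0,0,1],[0,0,0,0,1],[0,0,0,0,1]]'
cat > plate.py <<'E'
# holes by green colour seen through white plate (arm in the way: tolerated), plus side edges
from j import *
import sys
im=vision.get_image("top"); px=im["pixels"]; hsv=cv2.cvtColor(px,cv2.COLOR_BGR2HSV)
cv2.imwrite(f"pics/crop{sys.argv[1]}.png",cv2.resize(px[140:280,145:300],None,fx=4,fy=4,interpolation=cv2.INTER_CUBIC))
C=cloud(im); g=cv2.inRange(hsv,(50,60,30),(95,255,255))
for c,s,m in comps(g,6):
    if s[4]<150 and 145<c[0]<292: print("green",c.round(1),s[2:],toj(onplane(im,c,.021)))
w=cv2.inRange(hsv,(0,0,120),(180,60,255)); w[:,:145]=0;w[:,292:]=0;w[:190]=0;w[280:]=0
for c,s,m in comps(w,300):
    Q=C[m]; Q=Q[(Q[:,2]<.045)]; A=np.c_[Q[:,:2],np.ones(len(Q))]; print("white area",s,"plane",np.linalg.lstsq(A,Q[:,2],rcond=None)[0].round(3),"z",np.percentile(Q[:,2],[5,50,95]).round(4))
    cn=np.vstack(cv2.findContours(m.astype(np.uint8),0,1)[0]).reshape(-1,2)
    P=toj(onplane(im,cn,.022)); print("jig extents",P.min(0),P.max(0),"rect",cv2.minAreaRect(P.astype(np.float32)))
go(-67.5,4,16.5)
E
python3 plate.py 1
```

```text
clock: 4.97
position: [0.4648, 0.0267, 0.0156]
ee_rot: [-3.129, -0.281, -0.002]
force: [-0.9, 0.6, 0.3]
width: 1.003
gripper_force: 0.0
green [167.7 232.3] [ 11  13 109] [[-19.8 101.7]]
white area [ 169  193   84   46 2231] plane [ 0.114  0.022 -0.034] z [0.0183 0.0299 0.0347]
jig extents [-51.  -62.7] [33.  92.5] rect ((-8.99813461303711, 14.910465240478516), (155.2517547607422, 83.91529846191406), 89.93338012695312)
t 5.025 jig pos [[-80.1   3.9]] z 0.0156 F [ 0.2  0.2 -0.1] tool z [ 0.001  0.    -1.   ]
turn -0.0 shift units x,y,z [ 0.31 -0.   -0.02]
```

View pics/crop1.png

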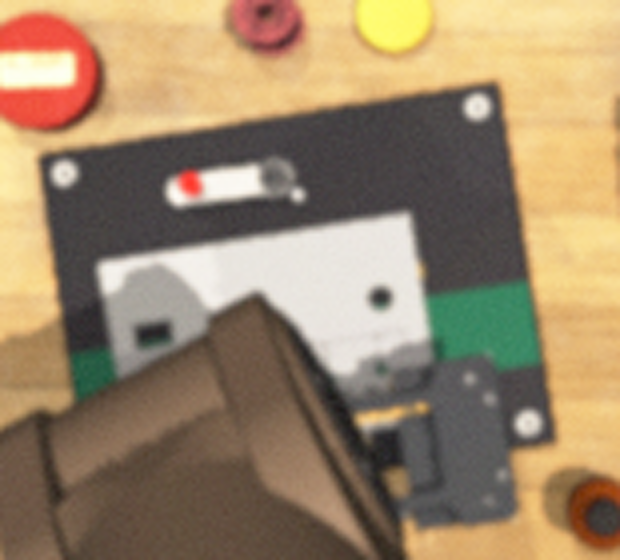

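The plate is now square to the jig (rect 89.9°, far edge at about jig x=30), but it sits about 14.5 mm too far left. The round hole is at crop (380,297). Next I push its left edge with the gripper closed.

```bash
python3 -m creep '[[-0.5,0,0,0,0],[0,0,-0.9,0,0],[0,-0.85,-0.4,0,0],[0,-0.85,0,0,0],[0,-0.85,0,0,0],[0,-0.8,0,0,0],[0.7,0,0,0,0],[0.7,0,0,0,0],[0.6,0,0,0,0],[0,0,0,0,0],[0,0,0,0,0],[0,0,0,0,0]]'; python3 -c "
from j import *
go(-21,125,17)
im=vision.get_image('top');px=im['pixels']
uv=np.array([380,297])/4+[145-.4,140-.4];print('hole R',toj(onplane(im,uv,.030)));uv=np.array([153,333])/4+[145-.4,140-.4];print('hole L',toj(onplane(im,uv,.030)))"
```

```text
clock: 6.52
position: [0.4985, 0.1687, 0.0675]
ee_rot: [3.129, 0.281, -0.001]
force: [0.1, -0.1, 0.4]
width: 0.002
gripper_force: 0.0
t 6.525 jig pos [[-21.5 137.7]] z 0.0675 F [ 0.1 -0.1  0.4] tool z [-0.001 -0.    -1.   ]
turn 0.0 shift units x,y,z [0.01 0.32 1.26]
hole R [[ -7.2 -41.4]]
hole L [[-6.9 68.5]]
```

```bash
python3 -m creep '[[0,0,0.65,0,0],[0,0,0.62,0,0],[0,0.3,0,0,0],[0,0.2,0,0,0],[0,0.1,0,0,0],[0,0.1,0,0,0],[0,0.1,0,0,0],[0,0.1,0,0,0],[0,0,0,0,0],[0,0,0,0,0]]'; python3 plate.py 2
```

```text
clock: 7.82
position: [0.5059, 0.1335, 0.0167]
ee_rot: [3.129, 0.28, -0.0]
force: [0.0, 0.3, 0.7]
width: 0.006
gripper_force: 0.2
green [184.6 224.6] [6 2 7] [[-10.2  67.1]]
white area [ 171  193   86   64 2922] plane [ 0.138  0.028 -0.047] z [0.0153 0.026  0.0342]
jig extents [-71.4 -65.1] [32.2 88.1] rect ((-19.60987091064453, 11.505172729492188), (153.2943115234375, 103.45777130126953), 89.9334487915039)
t 7.875 jig pos [[-20.5 101.8]] z 0.0167 F [-0.   0.6  0.6] tool z [-0. -0. -1.]
turn -0.0 shift units x,y,z [-1.17  2.45  0.01]
```

View pics/crop2.png

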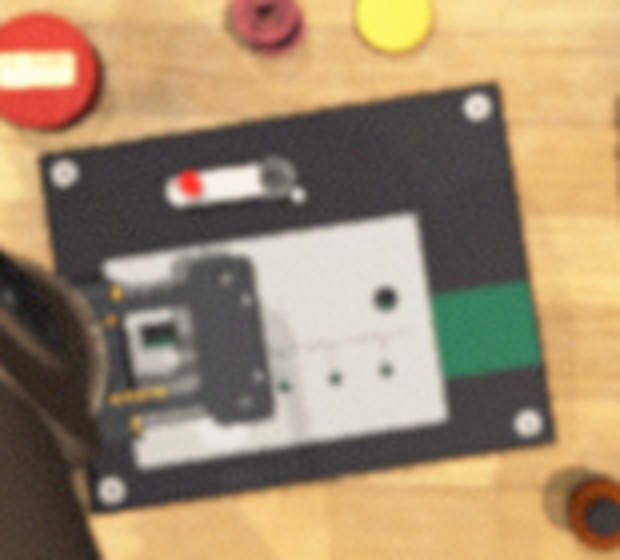

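```bash
python3 -m creep '[[0,0.1,0,0,0],[0,0.1,0,0,0],[0,0.08,0,0,0],[0,0,0,0,0],[0,0,0,0,0]]'; python3 plate.py 3
```

```text
clock: 8.5
position: [0.5079, 0.1221, 0.0167]
ee_rot: [3.129, 0.28, -0.0]
force: [-0.7, 0.8, 0.7]
width: 0.004
gripper_force: 0.1
green [247.1 215.1] [3 3 8] [[-11.4 -54.9]]
green [191.3 223.6] [ 7  2 10] [[-10.5  54. ]]
white area [ 177  194   86   63 2898] plane [ 0.133  0.028 -0.045] z [0.0151 0.0257 0.0337]
jig extents [-74.4 -77.6] [32.  76.7] rect ((-21.05568504333496, 0.40586090087890625), (154.1355438232422, 103.23693084716797), 88.52777099609375)
t 8.55 jig pos [[-20.6  90.3]] z 0.0167 F [-0.9  0.4  0.8] tool z [-0. -0. -1.]
turn -0.01 shift units x,y,z [-1.17  2.16  0.  ]
```

View pics/crop3.png

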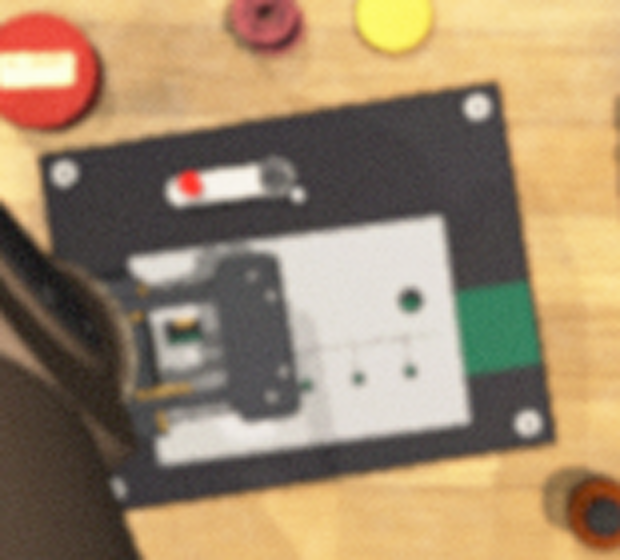

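The plate's centre is now at jig y ≈ 0, with the round hole at crop (410,299). Next I go round to the front and push it forward.

```bash
python3 -m creep '[[0,-0.5,0,0,0],[0,0,-0.9,0,0],[-0.8,0,-0.4,0,0],[-0.8,0,0,0,0],[-0.7,0,0,0,0],[0,0.9,0,0,1],[0,0.9,0,0,1],[0,0.95,0,0,1],[0,0,0,0,1],[0,0,0,0,1],[0,0,0,0,1]]'; python3 -c "
from j import *
go(-88,0,16.5)"
```

```text
clock: 9.93
position: [0.4333, 0.0187, 0.0688]
ee_rot: [-3.128, -0.283, -0.0]
force: [-0.2, -0.4, 1.0]
width: 0.608
gripper_force: 0.0
t 9.925 jig pos [[-112.4    1.7]] z 0.0688 F [-0.2 -0.4  1. ] tool z [ 0.  0. -1.]
turn 0.02 shift units x,y,z [0.61 0.04 1.31]
```

```bash
python3 -m creep '[[0,0.04,0.7,0,1],[0,0,0.6,0,1],[0.3,0,0,0,1],[0.3,0,0,0,1],[0.1,0,0,0,1],[0.1,0,0,0,1],[0.1,0,0,0,1],[0.1,0,0,0,1],[0.08,0,0,0,1],[0.05,0,0,0,1],[0,0,0,0,1],[0,0,0,0,1]]'; python3 plate.py 4
```

```text
clock: 11.42
position: [0.4779, 0.024, 0.0166]
ee_rot: [3.129, 0.28, -0.0]
force: [-2.6, -0.6, 1.8]
width: 1.003
gripper_force: 1.3
green [164.2 228.6] [4 3 8] [[-11.7 107.1]]
white area [ 176  190   84   41 1982] plane [-0.009 -0.005  0.025] z [0.0152 0.02   0.0232]
jig extents [-37.9 -76.5] [45.5 76.5] rect ((7.4907073974609375, 0.09653472900390625), (160.41485595703125, 77.32070922851562), 80.84465789794922)
t 11.475 jig pos [[-67.6  -1. ]] z 0.0166 F [-2.5  0.8  1.2] tool z [-0. -0. -1.]
turn -0.0 shift units x,y,z [ 0.   -0.12  0.  ]
```

View pics/crop4.png

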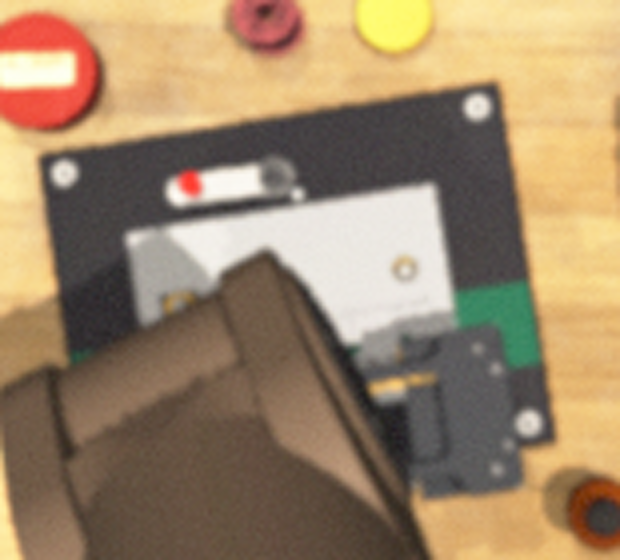

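Both pins show through the holes, at crop (404,269) and (178,303), and the plate is level with its top at z=0.020, so it has seated. Next is the swivel: approach the post from behind, then sweep it round.

```bash
python3 -m creep '[[-0.3,0,0,0,1],[0,0,-0.95,0,0],[0,0,-0.9,0,0],[0.7,-0.2,0,0,0],[0.7,-0.2,0,0,0],[0.7,-0.2,0,0,0],[0.7,-0.2,0,0,0],[0.7,-0.2,0,0,0],[0.7,-0.18,0,0,0],[0,0,0,0,0],[0,0,0,0,0],[0,0,0,0,0]]'; python3 plate.py 5; python3 -c "
from j import *
go(88,46,33)"
```

```text
clock: 12.98
position: [0.6225, 0.0975, 0.0907]
ee_rot: [3.129, 0.28, -0.001]
force: [0.7, -0.3, -0.2]
width: 0.003
gripper_force: 0.0
white area [ 200  190   62   54 2556] plane [0.007 0.004 0.016] z [0.0153 0.0199 0.0231]
jig extents [-58.8 -76.7] [45.5 29.5] rect ((-6.658653259277344, -23.659400939941406), (104.5291519165039, 105.7516860961914), 0.3657071590423584)
t 13.025 jig pos [[87.9 45.6]] z 0.0908 F [0.5 0.3 0.1] tool z [-0. -0. -1.]
turn -0.01 shift units x,y,z [-3.89  1.04  1.86]
t 13.025 jig pos [[87.9 45.6]] z 0.0908 F [0.5 0.3 0.1] tool z [-0. -0. -1.]
turn -0.01 shift units x,y,z [ 0.   -0.01  1.44]
```

```bash
python3 -m creep '[[0,0,0.75,0,0],[0,0,0.69,0,0],[0,0,0,0,0],[-0.15,0,0,0,0],[-0.15,0,0,0,0],[-0.15,0,0,0,0],[-0.15,0,0,0,0],[-0.15,0,0,0,0],[-0.15,0,0,0,0],[-0.15,0,0,0,0],[0,0,0,0,0]]' && python3 -m creep '[[-0.1,0.11,0,0,0],[-0.1,0.11,0,0,0],[-0.1,0.11,0,0,0],[-0.1,0.11,0,0,0],[-0.1,0.11,0,0,0],[0,0,0,0,0],[0,0,0,0,0]]'; python3 -c "
from j import *
go(25,21,33)"
```

```text
clock: 14.4
position: [0.5811, 0.0908, 0.033]
ee_rot: [-3.129, -0.281, 0.001]
force: [0.0, 0.3, 0.6]
width: 0.009
gripper_force: 0.1
clock: 15.28
position: [0.566, 0.0654, 0.0331]
ee_rot: [3.129, 0.28, -0.0]
force: [0.3, 0.4, -0.9]
width: 0.003
gripper_force: 0.0
t 15.275 jig pos [[26.5 24.1]] z 0.0331 F [ 0.3  0.4 -0.9] tool z [-0. -0. -1.]
turn -0.01 shift units x,y,z [-0.04  0.08  0.  ]
```

```bash
python3 -m creep '[[-0.06,0.05,0,0,0],[0,0.05,0,0,0],[0,0,0,0,0]]'; python3 -m creep '[[0,0.04,0,0,0],[0,0,0,0,0]]' ; python3 -c "
from j import *
go(24,18,33)
im=vision.get_image('top'); px=im['pixels']; hsv=cv2.cvtColor(px,cv2.COLOR_BGR2HSV)
r=cv2.inRange(hsv,(0,120,70),(10,255,255)); r[:175]=0; r[250:]=0; r[:,:170]=0; r[:,260:]=0
print([(c,s[4],toj(onplane(im,c,.047))) for c,s,m in comps(r,3)])"
```

```text
clock: 15.65
position: [0.5644, 0.0627, 0.0332]
ee_rot: [-3.127, -0.282, -0.001]
force: [0.3, 5.5, -0.1]
width: 0.008
gripper_force: 2.5
clock: 15.9
position: [0.5645, 0.0622, 0.0332]
ee_rot: [-3.126, -0.283, -0.001]
force: [-0.6, 8.0, 0.4]
width: 0.003
gripper_force: 3.9
t 15.9 jig pos [[24.5 21.1]] z 0.0332 F [-0.6  8.   0.4] tool z [ 0.     0.003 -1.   ]
turn 0.02 shift units x,y,z [-0.01  0.08  0.01]
[]
```

The force builds to 8 N with no further travel, so the swivel is at its stop. I'll back off and check.

```bash
python3 -m creep '[[0,-0.3,0,0,0],[0,-0.3,0,0,0],[0,0,-0.9,0,0],[0,0,-0.9,0,0],[0,0,-0.9,0,0],[-0.9,-0.9,0,0,0],[-0.9,-0.9,0,0,0],[-0.9,-0.9,0,0,0],[-0.9,-0.9,0,0,0],[0,-0.5,0,0,0],[0,0,0,0,0],[0,0,0,0,0]]'; python3 plate.py 6; python3 meas.py 7 | grep -v others
```

```text
clock: 17.45
position: [0.39, 0.2183, 0.141]
ee_rot: [3.128, 0.279, -0.0]
force: [0.5, -0.5, -1.0]
width: 0.004
gripper_force: 0.0
white area [ 176  190   86   60 4089] plane [ 0.015 -0.     0.012] z [0.0149 0.0199 0.0236]
jig extents [-58.6 -76.5] [47.9 76.5] rect ((-5.273773193359375, 0.04766082763671875), (153.1125946044922, 106.3068618774414), 89.85980224609375)
t 17.5 jig pos [[-119.4  205.6]] z 0.1409 F [-0.7  0.1  0.9] tool z [-0.    -0.001 -1.   ]
turn -0.02 shift units x,y,z [1.3  5.04 3.11]
jig rect ((543.673828125, 37.196739196777344), (174.8300018310547, 224.55889892578125), 10.176605224609375) depth z 0.014047281549310675
plate plane [0.01839498 0.00076508 0.00993564] resid 0.002992624544861184 z rng [0.0130601  0.01985352 0.02791549]
plate rect ((547.919677734375, 37.52833557128906), (124.9650650024414, 152.91737365722656), 10.139127731323242)
post [215. 203.] [213 201   5   5  21] [[0.5633109  0.04066592 0.047     ]] 0.05203156368399986
white [153.35227273 157.80681818] 88 [[0.6514277  0.16696077 0.016     ]]
white [264.         166.24390244] 41 [[ 0.63888586 -0.04953786  0.016     ]]
white [160.55263158 182.92105263] 38 [[0.60242504 0.15123557 0.016     ]]
white [276.6744186 245.1627907] 43 [[ 0.48586655 -0.07713409  0.016     ]]
white [172.45945946 262.08108108] 37 [[0.44933072 0.12365867 0.016     ]]
```

View pics/crop7.png

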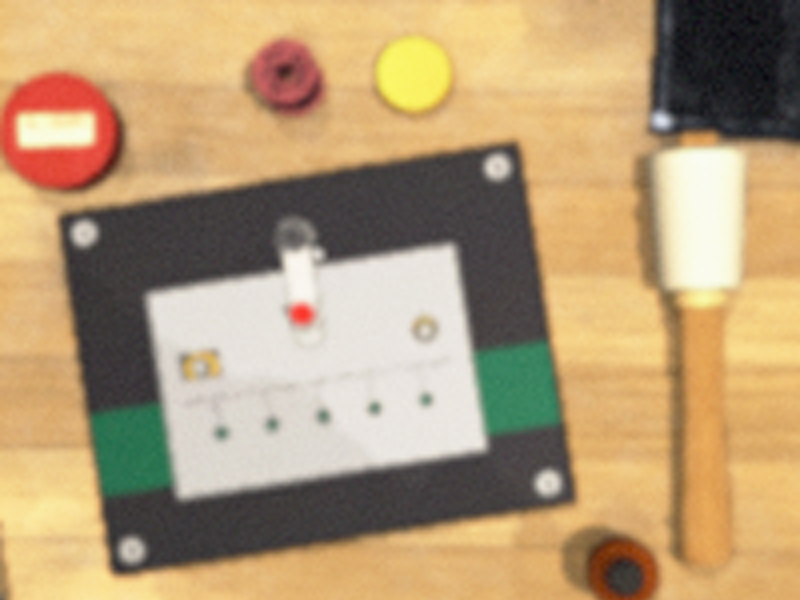

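Both pins are in their holes (crop (199,367) and (425,328)). The arm points along the jig's -x with its post at jig (19.4, 0.2), about 1.57 rad, and the supplies haven't moved.

```bash
python3 -c "
from cell import sign_off
print(sign_off())"
```

```text
the job is handed in; nothing more can be done
None
```

The template is seated flush over both pins, the swivel hold-down is at its stop over the plate (about 1.57 rad), the tools and supplies look unmoved, and the job was handed in at about 17.5 s; the sign-off gave no verdict.

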